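# Ready a pinball in tongs above a stacked drop-test anvil

## Robot

A 6-joint arm with a two-finger parallel gripper is mounted at the origin on the work surface. World frame = base frame: x ahead of the robot, y to its left, z up, the work surface at z = 0. Lengths are in m, angles in rad, forces in N, time in s.
With the tool pointing down it reaches from about 0.25 to 0.8 m from the base axis. Payload 3.9 kg.
Tool frame: the origin (TCP) lies between the finger pads; the fingertips stand 25 mm ahead of it and the grasp point (between the pads) lies 6 mm ahead of it; z points along the fingers, y is the direction in which the jaws open and shut (so a half turn about z gives the same grasp; the last joint's range is limited). The gripper opens to 85 mm and grips with 20 to 120 N. Pads are 22 mm wide; open, the fingers measure 114 mm over their backs; the gripper's body (76 mm by 85 mm) begins 54 mm behind the grasp point. The pads swing forward as they close: fully open they stand 13 mm farther back than shut.
Start: joints at [1.195, 0.26, -0.138, 1.173, 0, 1.571], TCP at [0.193, 0.488, 0.256] pointing down, gripper open.
Joint ranges: [-2.78, 2.78], [-0.83, 1.72], [-1.28, 1.37], [-1.9, 2.12], [-1.57, 1.48], [-3.14, 3.14]. Speed limits (rad/s): [2.57, 2.57, 3.14, 3.14, 3.14, 3.14].

## Interface

Orientations are given as a unit quaternion [w, x, y, z].
In Python, from bench import sensors, viewer, hand_in gives the robot as it stands.
- The arm moves only by the tool play_rows, never from a script. Its argument "deltas" is a list of rows, each a list of 3 entries, a list of its own where there are three numbers: the shift along the tool's x, y, z in m, then the turn, a rotation vector about the tool's x, y, z in degrees, then the closure, from 0 (fully open) to 1 (shut). A call has 1 to 8 rows; each row is the pose to reach, as a shift and turn from the pose measured when the call began, along the tool's axes at that moment; what a row does not reach only later rows make up. A row lasts 1/8 s, in which the tool goes at most 62.5 mm and 10.7 degrees, less where a joint would pass 70% of its speed; a pose out of reach is approached as far as the arm can. A call with a gripper value outside its range is refused whole. The fingers move at their own pace and stop on an object; the grip force is fixed at half the most. Time passes only in rows, so rows that repeat a pose let the fingers close. It gives the time, the measured TCP pose, the force and the opening at its end, in the units of the state.
- sensors.state(): the state, without advancing time (a new reading comes with each control period).
- viewer.get_image(name): name is "side" or "top"; returns the picture (480x640x3 uint8, blue, green, red); there is no depth.
- viewer.camera_model(name): a dict with "vertical_fov" (degrees; the focal length in pixels is half the picture's height over the tangent of half this angle, whatever the lens; pixels are square), "cx", "cy" (the principal point, pixels), "extrinsics" (4x4, takes a point from camera to world coordinates). Camera axes: x right, y down, z forward; pixel columns grow to the right and rows downward; lengths in m; the calibration is good to about 2 mm. A picture is of the moment at which its call begins. camera_model takes no time and is no camera call.
- hand_in(): hands the job in, once; it reports no verdict.
The state is a dict: "time": time; "joint_pos": joint angles; "qvel": joint speeds; "tau": joint torques, N m; "ee_pos": TCP position; "tcp_rot": TCP orientation; "ft_force": force on the tool from outside, world axes, zero at the start; "ft_torque": the same for the moment, N m; "opening": finger opening in m.
Only numpy, scipy, OpenCV 4.12 (cv2) and the standard library are available. Lean on these libraries where they do the work, as an engineer would, in place of code of your own. Each camera call takes 0.05 s, during which the arm holds its last target.

## Task

Get a drop test ready: first stack the two loose steel plates squarely, one flush on the other, and let go of them. Then take the tongs from their rest, close their jaws on the chrome ball in the brass cup, and hold it, touched by nothing but the tongs, over the middle of the pile with the ball about 10 cm above the table. Leave the other things where they are; finish while still holding the ball there in the squeezed tongs.

Things in the scene. Friction and masses are not known exactly. Their poses are not given: they have to be found in the camera images.
- plate_a_mid (a point): centre (half-way up) of one of two equal loose plain steel plates, 60 (its x) x 40 (its y) x 10 mm, 190 g, lying flat on the table; z up. The one nearer the robot, on its right
- plate_b_mid (a point): centre of the other steel plate, the same size and axes, lying elsewhere on the table
- tongs: loose plain steel sprung tongs, 200 mm long, 130 g, lying on edge on the wooden rest; origin at their underside below tongs_grip. x points to the jaws, z up; they open and close along y, evenly about the centre line. Each arm is a straight strip 24 mm high (z) and 4 mm thick, hinged at the tail, 85 mm behind the origin
- tongs_grip (a point): the place to grip the tongs: midway between the arms, half-way up, axes as the tongs. Outer faces of the arms here: 54 mm apart open (as they lie), 40 mm and parallel when closed on the ball, about 31 mm shut empty. Squeezed by only 3 to 5 mm here, the tongs can be carried with the jaws still open
- tongs_l (a joint): how far each arm of the tongs is swung in, rad; both swing alike. 0: open, as they lie; 0.08: closed on the ball; 0.13: shut empty. A spring opens them: it pushes on each arm at tongs_grip with 7.5 N at 0 and 11 N at 0.08
- tongs_jaw (a point): the middle between the two jaws of the tongs, 95 mm ahead of tongs_grip on the same axes: the ball's centre belongs here. Each jaw is 40 mm long (20 mm either way along x), 24 mm high, lined inside with a shallow lengthwise V that centres the ball in height; open, the gap between the V lips is about 50 mm here
- ball_center (a point): centre of the loose chrome pinball, 27 mm in diameter, 80 g, sitting loosely in the mouth of the brass cup
- cup_rim (a point): centre of the mouth of the fixed brass saucer cup, 38 mm above the table: a pillar 12 mm thick, its mouth 18 mm across outside, on a foot 56 mm across and 8 mm high. The ball's centre rests 12 mm above this point
- rest: fixed wooden tongs rest: a 4 mm base with two 20 mm high cross bars, each 14 x 100 mm, at 55 mm before and behind its origin (underside centre); the tongs lie across both bars, the place to grip half-way between the bars, with its centre 32 mm above the table
- gate_frame: bystander, fixed: aluminium test frame 130 mm wide and 70 mm high with a swinging steel one-way gate, beyond the tongs; origin at its underside
- post_cap: bystander: loose red translucent post cap, 26 mm across, 22 mm high; origin at its underside
- spinner: bystander: loose orange plastic spinner on its foot, 30 x 52 mm, 38 mm high; origin at its underside
- bobbin: bystander: loose copper coil, 42 mm across, 45 mm high; origin at its underside
- flipper: bystander: loose white flipper bat, about 85 mm long, 30 mm high; origin at its underside
- rubber_ring: bystander: loose flat round rubber bumper ring, 44 mm across, 7 mm high; origin at its underside
- nut: bystander: loose round steel nut, 28 mm across, 10 mm high; origin at its underside
Things that resemble listed ones, but are neither listed nor needed, are in the scene too. Several things have the shape of the tongs; the one meant has the colours described above.

How it is judged:
On the way, in this order (a step that is already met when the one before it is completed fails the run):
1. the two plates lie squarely one on the other, let go ((z of plate_a_mid in the frame of plate_b_mid between 0.008 and 0.012 m or z of plate_b_mid in the frame of plate_a_mid between 0.008 and 0.012 m) and horizontal distance between plate_a_mid and plate_b_mid below 0.006 m and angle between the x axis of plate_a_mid and the x axis of plate_b_mid, either way round below 0.12 rad and angle between each of plate_a_mid, plate_b_mid's own z axis and vertical below 0.1 rad and contact force between the fingers and plate_a below 0.1 N and contact force between the fingers and plate_b below 0.1 N), for 0.2 s.
2. the ball is lifted off the cup in the tongs, held by the gripper (contact force between tongs and ball above 0.5 N and contact force between the fingers and tongs above 1 N and contact force between the fingers and ball below 0.1 N and contact force between ball and cup below 0.05 N and height (world z) of ball_center above 0.06 m), for 0.2 s.
At the end, for the whole second after the job is handed in: Plates piled within 6 mm and 0.12 rad, flat and let go; ball still, its centre 70 to 140 mm above the table, within 20 mm of the pile's middle sideways and 25 mm of the jaws' middle, pressed by the tongs and touching neither gripper, cup nor plates; gripper holds the tongs over 50 mm up (all of step 1 and contact force between tongs and ball above 0.5 N and contact force between the fingers and tongs above 1 N and contact force between the fingers and ball below 0.1 N and contact force between ball and cup below 0.05 N and height (world z) of ball_center between 0.07 and 0.14 m and horizontal distance between ball_center and plate_a_mid below 0.02 m and distance between ball_center and tongs_jaw below 0.025 m and height (world z) of tongs_grip above 0.05 m and linear speed of ball below 0.03 m/s and contact force between ball and plate_a below 0.05 N and contact force between ball and plate_b below 0.05 N); the arm keeps its last pose, push and grip.
It fails at once if the gripper itself touches the ball (contact force between the fingers and ball above 0.3 N).
It fails at once if one of the bystanders is moved by more than 30 mm (distance of any of post_cap, spinner, bobbin, flipper, rubber_ring, nut from where it was at the start of the episode above 0.03 m).
It also fails if it takes over 54 s, if anything falls off the work surface, if the arm or the gripper's body presses on something with over 40 N, if the wrist force passes 120 N, or if a joint passes its speed limit or range.

## Working session

There is one attempt and no reset: what is moved stays moved. The work goes in short steps, Python scripts to look and compute and a tool call to move; the robot and the scene stay as the last step left them, time stands still between calls to the robot, and variables do not carry over. Pictures are saved under pics/ and viewed, and the job is handed in when it is done.

Besides the shell and the picture viewer there is one more tool, called after "Request:" in YAML: its name, and indented under it one key for each argument. play_rows: Moves the arm, as the interface text tells. Its arguments: {"type":"object","properties":{"deltas":{"type":"array"}},"required":["deltas"]}

```bash
ls; mkdir -p pics
python3 - <<'E'
from bench import sensors, viewer
import cv2, json
for n in ("side","top"):
    cv2.imwrite(f"pics/{n}0.png", viewer.get_image(n)); m=viewer.camera_model(n); print(n,m)
print(sensors.state())
E
```

```text
pics
side {'vertical_fov': 47.20482698989793, 'cx': 320.30773571651093, 'cy': 242.25999101619814, 'extrinsics': array([[ 0.99959934, -0.01250787,  0.02539103,  0.48473418],
       [-0.02590854, -0.76554875,  0.64285601, -0.83931462],
       [ 0.01139731, -0.64325629, -0.76556609,  1.07145444],
       [ 0.        ,  0.        ,  0.        ,  1.        ]])}
top {'vertical_fov': 53.641165536040965, 'cx': 325.66685812152053, 'cy': 238.82017315064834, 'extrinsics': array([[ 0.01438328, -0.98711187,  0.15938409,  0.35025431],
       [-0.99945171, -0.01894731, -0.02715278,  0.01086997],
       [ 0.02982273, -0.15890615, -0.98684317,  1.02145413],
       [ 0.        ,  0.        ,  0.        ,  1.        ]])}
{'time': 0.1, 'joint_pos': array([ 1.19500572e+00,  2.60605345e-01, -1.39232682e-01,  1.17272911e+00,
        5.43345843e-05,  1.57082652e+00]), 'qvel': array([ 8.77055505e-05, -1.56213337e-03,  2.83862080e-03,  1.61248274e-04,
       -1.15158933e-03,  1.03594618e-04]), 'tau': array([ 6.51630980e-04, -4.06509125e+01,  2.54528582e+01,  1.02066863e-02,
        2.20260397e-06,  1.81349868e-07]), 'ee_pos': array([0.19245264, 0.4878337 , 0.25555772]), 'tcp_rot': array([-1.92062762e-04,  1.86806440e-01,  9.82396340e-01, -8.64751973e-04]), 'ft_force': array([-0.30093773, -0.14379814, -0.25624123]), 'ft_torque': array([0.04359323, 0.0033621 , 0.00915341]), 'opening': 0.08566205011524866}
```

View pics/side0.png

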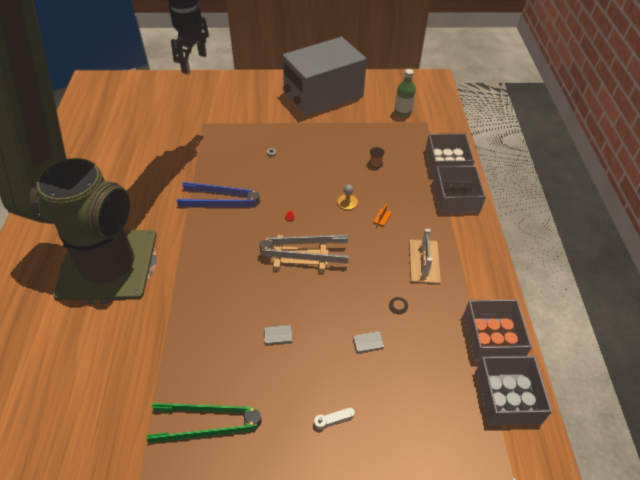

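View pics/top0.png

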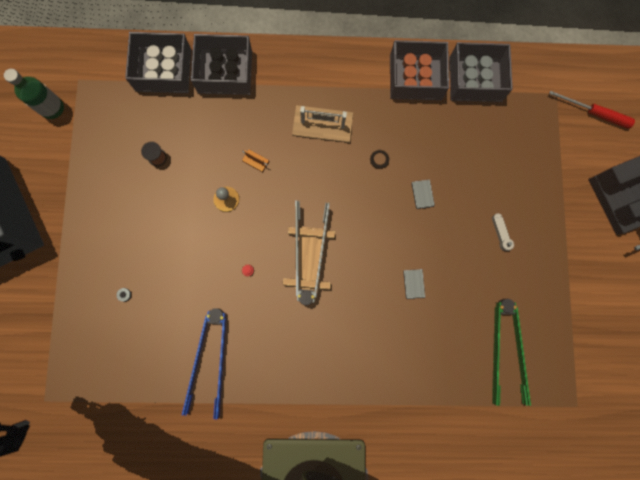

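The side view shows the steel tongs on the wooden rest near (305,250), the ball on the brass cup at (348,190), and the plates at (278,335) and (368,342). The top view has the plates at (415,284) and (423,194), the ball at (223,193), and the tongs pointing up at (310,255). Next I'll zoom in.

```bash
cat > h.py <<'E'
import numpy as np, cv2
from bench import sensors, viewer
from scipy.spatial.transform import Rotation as R
M={n:viewer.camera_model(n) for n in ("side","top")}
def ray(n,u,v):
    m=M[n]; f=240/np.tan(np.radians(m["vertical_fov"]/2)); E=m["extrinsics"]
    d=E[:3,:3]@np.array([(u-m["cx"])/f,(v-m["cy"])/f,1.]); return E[:3,3],d/np.linalg.norm(d)
def onz(n,u,v,z):
    o,d=ray(n,u,v); return o+d*(z-o[2])/d[2]
def tri(p,q):  # p in side, q in top
    o1,d1=ray("side",*p); o2,d2=ray("top",*q)
    A=np.stack([d1,-d2],1); t=np.linalg.lstsq(A,o2-o1,rcond=None)[0]
    a,b=o1+t[0]*d1,o2+t[1]*d2; return (a+b)/2,np.linalg.norm(a-b)
def proj(n,P):
    m=M[n]; f=240/np.tan(np.radians(m["vertical_fov"]/2)); E=m["extrinsics"]
    c=E[:3,:3].T@(np.asarray(P)-E[:3,3]); return np.array([m["cx"]+f*c[0]/c[2],m["cy"]+f*c[1]/c[2]])
def quatR(q): return R.from_quat([q[1],q[2],q[3],q[0]])
def crop(im,x0,y0,w,h,k): return cv2.resize(im[y0:y0+h,x0:x0+w],None,fx=k,fy=k,interpolation=cv2.INTER_CUBIC)
E
python3 - <<'E'
from h import *
s=cv2.imread("pics/side0.png");t=cv2.imread("pics/top0.png")
cv2.imwrite("pics/c1.png",np.hstack([crop(s,250,165,130,110,3),crop(t,200,170,130,110,3)][:2]))
cv2.imwrite("pics/c2.png",np.hstack([crop(s,250,310,150,60,5)[:, :]]))
cv2.imwrite("pics/c3.png",crop(t,390,170,60,140,4))
E
```

```text
(no output)
```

View pics/c1.png

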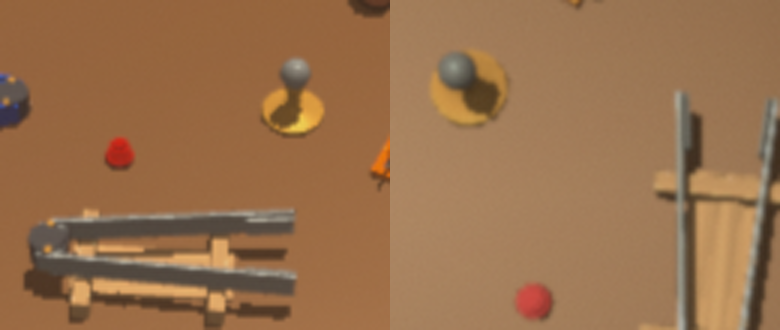

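View pics/c2.png

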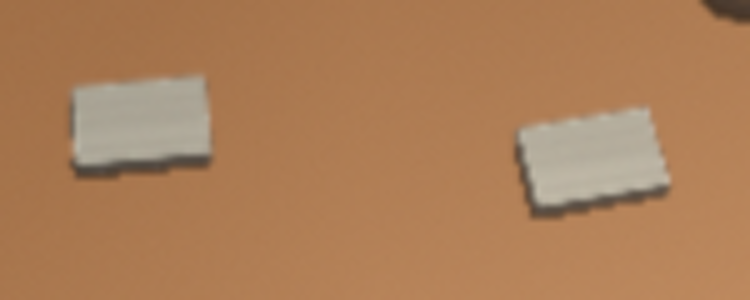

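View pics/c3.png

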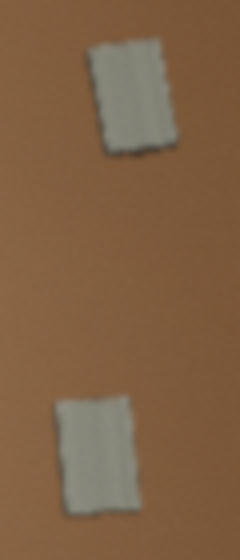

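Zoomed in, all four shapes are clear: both plate top faces, both steel arms, and the ball on its cup. Now I'll measure them.

```bash
cat >> h.py <<'E'
def plate(im,n,box,z,thr=None,sat=40):
    x0,y0,w,h=box; k=4
    c=cv2.resize(im[y0:y0+h,x0:x0+w],None,fx=k,fy=k,interpolation=cv2.INTER_CUBIC)
    hsv=cv2.cvtColor(c,cv2.COLOR_BGR2HSV); m=((hsv[...,1]<sat+20)&(hsv[...,2]>(thr or 100))).astype(np.uint8)
    cs,_=cv2.findContours(m,cv2.RETR_EXTERNAL,cv2.CHAIN_APPROX_NONE)
    ct=max(cs,key=cv2.contourArea)[:,0,:].astype(float)
    uv=(ct+.5)/k-.5+[x0,y0]
    P=np.array([onz(n,u,v,z)[:2] for u,v in uv])
    r=cv2.minAreaRect((P*1000).astype(np.float32)); b=cv2.boxPoints(r)
    e=[b[1]-b[0],b[2]-b[1]]; e=max(e,key=np.linalg.norm); yaw=np.degrees(np.arctan2(e[1],e[0])); yaw=(yaw+90)%180-90
    mo=cv2.moments((P*1000).astype(np.float32).reshape(-1,1,2)); cen=np.array([mo["m10"],mo["m01"]])/mo["m00"]
    return np.mean(uv,0),np.round(r[0],1),np.round(cen,1),np.round(sorted(r[1]),1),round(yaw,1)
E
python3 - <<'E'
from h import *
s=cv2.imread("pics/side0.png");t=cv2.imread("pics/top0.png")
for b in ((255,315,45,40),(345,322,45,40)):
    for th in (110,130): print("side",plate(s,"side",b,.01,th))
for b in ((397,262,36,45),(405,172,36,45)):
    for th in (85,100,110): print("top",plate(t,"top",b,.01,th))
for p in ((279,325),(369,332),(415,284),(423,194),):
    im=s if p[1]>300 else t; print(im[p[1],p[0]],cv2.cvtColor(im[p[1]:p[1]+1,p[0]:p[0]+1],cv2.COLOR_BGR2HSV)[0,0])
print(t[230,380],cv2.cvtColor(t[230:231,380:381],cv2.COLOR_BGR2HSV)[0,0])
# ball
for n,im,box in (("side",s,(335,178,30,18)),("top",t,(210,180,30,25))):
    x0,y0,w,h=box;c=crop(im,x0,y0,w,h,8);hsv=cv2.cvtColor(c,cv2.COLOR_BGR2HSV)
    m=((hsv[...,1]<75)&(hsv[...,2]>40)).astype(np.uint8)
    cs,_=cv2.findContours(m,cv2.RETR_EXTERNAL,cv2.CHAIN_APPROX_NONE);ct=max(cs,key=cv2.contourArea)
    (x,y),r=cv2.minEnclosingCircle(ct);print(n,(x+.5)/8-.5+x0,(y+.5)/8-.5+y0,r/8,cv2.contourArea(ct)/64)
E
```

```text
side (array([277.61959877, 334.04552469]), array([ 418.7, -211.1]), array([ 418.6, -211. ]), array([40.4, 59.9]), np.float32(4.8))
side (array([277.7181677 , 333.89673913]), array([ 418.6, -210.7]), array([ 418.7, -210.6]), array([39.6, 59.9]), np.float32(4.8))
side (array([367.99651703, 341.29605263]), array([ 617.1, -233.4]), array([ 617.1, -233.3]), array([40.8, 60.8]), np.float32(9.5))
side (array([368.1578125 , 341.09453125]), array([ 617.3, -232.9]), array([ 617.4, -232.8]), array([39.9, 60.3]), np.float32(9.6))
top (array([413.92916667, 283.52847222]), array([ 420.5, -207.2]), array([ 420.4, -207.1]), array([40.8, 60.6]), np.float32(4.9))
top (array([413.92916667, 283.52847222]), array([ 420.5, -207.2]), array([ 420.4, -207.1]), array([40.8, 60.6]), np.float32(4.9))
top (array([414.03326331, 283.3714986 ]), array([ 420.6, -207.2]), array([ 420.7, -207.2]), array([40.8, 60.4]), np.float32(4.9))
top (array([422.62350299, 193.66167665]), array([ 618.8, -229.6]), array([ 618.7, -229.5]), array([40.8, 61.5]), np.float32(9.3))
top (array([422.70732628, 193.44146526]), array([ 619.3, -229.6]), array([ 619.2, -229.5]), array([40.8, 60.5]), np.float32(9.3))
top (array([422.78249235, 193.21139144]), array([ 619.7, -229.9]), array([ 619.7, -229.8]), array([40.7, 59.4]), np.float32(8.4))
[ 96 128 166] [ 14 108 166]
[109 140 179] [ 13 100 179]
[121 132 134] [ 25  25 134]
[118 130 130] [ 30  24 130]
[ 70 103 139] [ 14 127 139]
side 348.10851764678955 188.71177101135254 4.601419448852539 60.109375
top 221.62470531463623 193.18326950073242 6.159239292144775 100.359375
```

Run:
```python
from h import *
s=cv2.imread("pics/side0.png");t=cv2.imread("pics/top0.png")
p,e=tri((348.1,188.7),(221.6,193.2));print("ball",p,e)
print(onz("side",348.1,188.7,.05),onz("top",221.6,193.2,.05))
cv2.imwrite("pics/c4.png",crop(t,280,195,60,115,5)); cv2.imwrite("pics/c5.png",crop(s,255,230,100,45,8))
# cup foot
for n,im,b in (("side",s,(330,190,40,25)),("top",t,(205,180,40,40))):
    x0,y0,w,h=b;c=crop(im,*b,4);hsv=cv2.cvtColor(c,cv2.COLOR_BGR2HSV);m=((hsv[...,1]>150)&(hsv[...,0]>14)&(hsv[...,2]>100)).astype(np.uint8)
    cs,_=cv2.findContours(m,cv2.RETR_EXTERNAL,cv2.CHAIN_APPROX_NONE);ct=cv2.convexHull(max(cs,key=cv2.contourArea));el=cv2.fitEllipse(ct);u=(np.array(el[0])+.5)/4-.5+[x0,y0]
    print(n,u,el[1][0]/4,el[1][1]/4,onz(n,*u,.008))
```

```text
ball [0.59830479 0.20303977 0.04995797] 0.0026510527313155082
[0.59700586 0.20239928 0.05      ] [0.59964209 0.20332805 0.05      ]
side [347.02892303 201.57674408] 16.83249855041504 21.86543846130371 [0.59583721 0.1958699  0.008     ]
top [226.01082611 198.82867241] 24.300220489501953 25.101186752319336 [0.59802795 0.20148044 0.008     ]
```

View pics/c4.png

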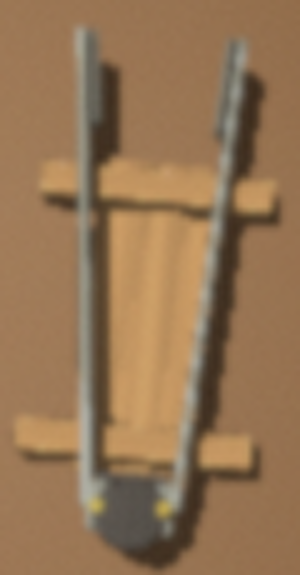

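View pics/c5.png

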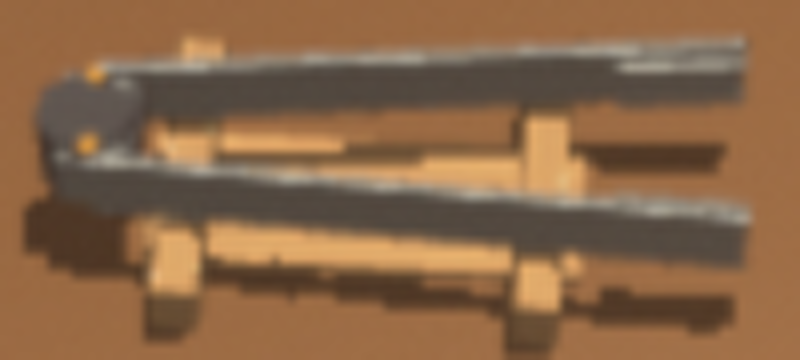

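Top view: the arms' top edges run from (296,201) and (328,203) at the tips to the hinge disc near (306,297). The gold rivets are at about (299,296) and (312.5,296.5). The side view shows the rivets at (267,239) and (266,248).

Run:
```python
from h import *
s=cv2.imread("pics/side0.png");t=cv2.imread("pics/top0.png")
# rivets
def blobs(im,b,k=6):
    x0,y0,w,h=b;c=crop(im,*b,k);hsv=cv2.cvtColor(c,cv2.COLOR_BGR2HSV);m=((hsv[...,1]>120)&(hsv[...,2]>110)&(hsv[...,0]>12)).astype(np.uint8)
    n,_,st,ce=cv2.connectedComponentsWithStats(m)
    return [(np.round((ce[i]+.5)/k-.5+[x0,y0],2),st[i,4]) for i in range(1,n) if st[i,4]>15]
print(blobs(t,(290,288,30,16)),blobs(s,(258,232,16,22)))
# arms in top
L=[];Rr=[]
k=4;x0,y0=285,198;c=crop(t,x0,y0,50,95,k).astype(float);hsv=cv2.cvtColor(c.astype(np.uint8),cv2.COLOR_BGR2HSV)
m=(hsv[...,1]<60)&(hsv[...,2]>85)
for r in range(20,88*k):
    xs=np.where(m[r])[0]
    if len(xs)<2: continue
    mid=(310-x0)*k
    l=xs[xs<mid];q=xs[xs>mid]
    for a,Z in ((l,L),(q,Rr)):
        if len(a)>3: Z.append((( a.min()+.5)/k-.5+x0,(a.max()+.5)/k-.5+x0,(r+.5)/k-.5+y0))
for Z in (L,Rr):
    Z=np.array(Z)
    for col in (0,1):
        P=np.array([onz("top",u,v,.044)[:2] for u,v in Z[:,[col,2]]])
        far=P[:,0]<.47 if True else None
        vx,vy,a,b=cv2.fitLine((P*1000).astype(np.float32),cv2.DIST_HUBER,0,.01,.01).ravel()
        print(round(float(np.degrees(np.arctan(vy/vx))),2),"y at x=350,400,450,500:",[round(float(b+(X-a)*vy/vx),1) for X in (350,400,450,500)],P[:,0].min(),P[:,0].max())
```

```text
[(array([293.69, 287.9 ]), np.int32(18)), (array([307.41, 287.87]), np.int32(269)), (array([299.1 , 295.64]), np.int32(60)), (array([312.09, 296.49]), np.int32(172)), (array([318.62, 302.34]), np.int32(29))] [(array([263.45, 237.43]), np.int32(4786)), (array([272.98, 246.76]), np.int32(118)), (array([265.42, 247.55]), np.int32(212))]
1.73 y at x=350,400,450,500: [42.0, 43.5, 45.1, 46.6] 0.4102698161468843 0.5841617024915933
1.5 y at x=350,400,450,500: [37.8, 39.1, 40.4, 41.7] 0.4103612526125709 0.5843205367835806
-6.39 y at x=350,400,450,500: [9.5, 3.9, -1.7, -7.3] 0.41092719541964257 0.5845108747631013
-7.41 y at x=350,400,450,500: [7.8, 1.3, -5.2, -11.7] 0.4109855226622346 0.5845904699369004
```

Run:
```python
from h import *
# tips: top crop c4 (x5, origin 280,195); pixel conv
f4=lambda x,y:((x+.5)/5-.5+280,(y+.5)/5-.5+195)
f5=lambda x,y:((x+.5)/8-.5+255,(y+.5)/8-.5+230)
for n,a in (("tipL",(82,28)),("tipR",(238,40))): print(n,onz("top",*f4(*a),.044))
for n,a in (("tipL",(743,42)),("tipR",(747,210))): print(n,onz("side",*f5(*a),.044))
print("tri tipL",tri(f5(743,42),f4(82,28)),"tri tipR",tri(f5(747,210),f4(240,41)))
print("rivets L,R",tri(f5(95,73),f4(97,505)),tri(f5(87,145),f4(163,509)))
# bars top face z .024: corner centers in top: front bar ends, rear bar ends (centre lines)
for n,a in (("frontL",(42,180)),("frontR",(277,197)),("rearL",(17,433)),("rearR",(253,458))): print(n,onz("top",*f4(*a),.02))
```

```text
tipL [0.58945874 0.04778433 0.044     ]
tipR [ 0.58568554 -0.01814914  0.044     ]
tipL [0.58653491 0.04640771 0.044     ]
tipR [ 0.58389813 -0.02001853  0.044     ]
tri tipL (array([0.58808253, 0.04753959, 0.04334732]), np.float64(0.0030273691687380468)) tri tipR (array([ 0.58470273, -0.01914309,  0.0432255 ]), np.float64(0.0014870678774719182))
rivets L,R (array([0.38827298, 0.0365717 , 0.04485984]), np.float64(0.0025156872619728245)) (array([0.386941  , 0.00956784, 0.04301656]), np.float64(0.002921291797365505))
frontL [0.52825613 0.06414915 0.02      ]
frontR [ 0.5228417  -0.03653675  0.02      ]
rearL [0.42006101 0.07172182 0.02      ]
rearR [ 0.41119242 -0.02768116  0.02      ]
```

```bash
cat >> h.py <<'E'
def go(x,y,z,psi,st=None):
    st=st or sensors.state(); R0=quatR(st["tcp_rot"]); p=np.radians(psi)
    ty=np.array([-np.sin(p),np.cos(p),0]); tz=np.array([0,0,-1.]); tx=np.cross(ty,tz)
    Rt=R.from_matrix(np.stack([tx,ty,tz],1)); d=R0.inv().apply(np.array([x,y,z])-st["ee_pos"])
    rv=np.degrees((R0.inv()*Rt).as_rotvec()); print("t",round(st["time"],2),"ee",np.round(st["ee_pos"],4),"F",np.round(st["ft_force"],1),"open",round(st["opening"],4),"\n shift",np.round(d,4).tolist(),"turn",np.round(rv,2).tolist(),"|",np.round(np.linalg.norm(d),3))
def psi_now():
    st=sensors.state(); y=quatR(st["tcp_rot"]).apply([0,1,0]); z=quatR(st["tcp_rot"]).apply([0,0,1]); return np.degrees(np.arctan2(-y[0],y[1])),z
E
python3 -c "
from h import *
print(psi_now()); go(.4196,-.209,.13,4.9)"
```

```text
(np.float64(-21.532945844904784), array([-7.00445984e-04, -1.62730122e-03, -9.99998431e-01]))
t 0.1 ee [0.1925 0.4878 0.2556] F [-0.3 -0.1 -0.3] open 0.0857 
 shift [-0.4671, -0.5646, 0.1265] turn [-0.1, -0.03, -26.43] | 0.744
```

Request:
play_rows:
  deltas:
    - [[-0.467,-0.565,0.06],[-0.1,0,-26.4],0]
    - [[-0.467,-0.565,0.06],[-0.1,0,-26.4],0]
    - [[-0.467,-0.565,0.06],[-0.1,0,-26.4],0]
    - [[-0.467,-0.565,0.06],[-0.1,0,-26.4],0]
    - [[-0.467,-0.565,0.06],[-0.1,0,-26.4],0]
    - [[-0.467,-0.565,0.06],[-0.1,0,-26.4],0]
    - [[-0.467,-0.565,0.127],[-0.1,0,-26.4],0.2]
    - [[-0.467,-0.565,0.127],[-0.1,0,-26.4],0.2]

```text
time: 1.1
ee_pos: [0.3452, 0.0187, 0.1937]
tcp_rot: [0.001, -0.043, 0.999, 0.0]
ft_force: [0.8, 0.3, -0.5]
opening: 0.0683
```

```bash
python3 -c "
from h import *
print(psi_now()); go(.4196,-.209,.10,4.9)"
```

```text
(np.float64(4.873659969852688), array([ 1.03135759e-03,  3.83776036e-04, -9.99999395e-01]))
t 1.1 ee [0.3452 0.0187 0.1937] F [ 0.8  0.3 -0.5] open 0.0683 
 shift [-0.0547, -0.2332, 0.0937] turn [0.02, 0.06, -0.03] | 0.257
```

Request:
play_rows:
  deltas:
    - [[-0.055,-0.233,0.06],[0,0,0],0.25]
    - [[-0.055,-0.233,0.06],[0,0,0],0.25]
    - [[-0.055,-0.233,0.06],[0,0,0],0.25]
    - [[-0.055,-0.233,0.094],[0,0,0],0.25]
    - [[-0.055,-0.233,0.094],[0,0,0],0.25]
    - [[-0.055,-0.233,0.094],[0,0,0],0.25]
    - [[-0.055,-0.233,0.094],[0,0,0],0.25]

```text
time: 1.98
ee_pos: [0.4196, -0.2075, 0.1004]
tcp_rot: [0.001, -0.043, 0.999, 0.0]
ft_force: [-0.4, 0.4, 0.6]
opening: 0.0643
```

```bash
python3 -c "
from h import *
print(psi_now()); go(.4196,-.209,.05,4.9)
s=viewer.get_image('side');t=viewer.get_image('top');cv2.imwrite('pics/a1.png',np.hstack([crop(s,240,260,110,100,3),crop(t,380,230,110,100,3)]))
st=sensors.state()
for n in M: print(n,proj(n,st['ee_pos']),proj(n,st['ee_pos']-[0,0,.015]),proj(n,[.4196,-.209,.01]))"
```

```text
(np.float64(4.952735038157059), array([ 1.01122841e-03,  8.44955440e-04, -9.99999132e-01]))
t 1.98 ee [ 0.4196 -0.2075  0.1004] F [-0.4  0.4  0.6] open 0.0643 
 shift [0.0002, -0.0015, 0.0504] turn [0.04, 0.06, 0.05] | 0.05
side [276.22890138 310.07033795] [276.58459657 313.97103263] [278.06235635 333.07050352]
top [424.1007578  280.64476203] [422.32567148 281.18955382] [414.7836714  283.91586473]
```

View pics/a1.png

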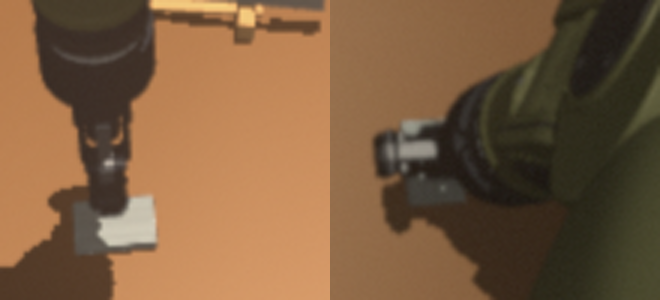

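The gripper is over plate A: the near finger is at side (276,330) and the plate centre at (278,333). Going down now.

Request:
play_rows:
  deltas:
    - [[0,-0.0015,0.04],[0,0,0],0.3]
    - [[0,-0.0015,0.055],[0,0,0],0.3]
    - [[0,-0.0015,0.065],[0,0,0],0.3]
    - [[0,-0.0015,0.071],[0,0,0],0.3]
    - [[0,-0.0015,0.0725],[0,0,0],0.3]
    - [[0,-0.0015,0.0725],[0,0,0],0.3]

```text
time: 2.82
ee_pos: [0.4207, -0.2093, 0.0286]
tcp_rot: [0.001, -0.043, 0.999, -0.0]
ft_force: [-0.2, -0.2, -0.0]
opening: 0.0597
```

```bash
python3 -c "
from h import *
go(.4196,-.209,.028,4.9)
s=viewer.get_image('side');t=viewer.get_image('top');cv2.imwrite('pics/a2.png',np.hstack([crop(s,250,290,60,60,5),crop(t,390,250,60,60,5)]))
"
```

```text
t 2.83 ee [ 0.4207 -0.2093  0.0286] F [-0.2 -0.2 -0. ] open 0.0597 
 shift [0.0011, 0.0004, 0.0006] turn [-0.03, 0.17, 0.08] | 0.001
```

View pics/a2.png

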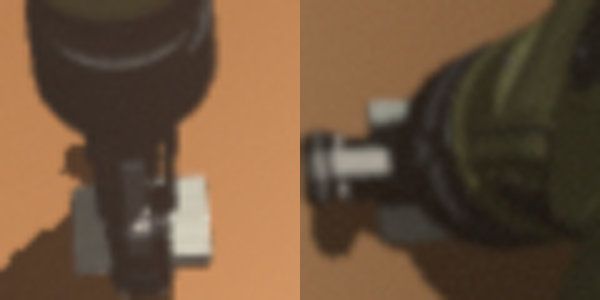

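Request:
play_rows:
  deltas:
    - [[0,0,0],[0,0,0],0.45]
    - [[0,0,0],[0,0,0],0.5]
    - [[0,0,0],[0,0,0],0.6]
    - [[0,0,0],[0,0,0],0.8]
    - [[0,0,0],[0,0,0],0.8]

```text
time: 3.55
ee_pos: [0.4208, -0.2093, 0.0293]
tcp_rot: [0.002, -0.043, 0.999, -0.0]
ft_force: [-1.2, 1.0, 6.7]
opening: 0.0376
```

```bash
python3 -c "
from h import *
go(.4196,-.209,.10,4.9)"
```

```text
t 3.55 ee [ 0.4208 -0.2093  0.0293] F [-1.2  1.   6.7] open 0.0376 
 shift [0.0009, 0.0004, -0.0707] turn [-0.04, 0.2, 0.08] | 0.071
```

Request:
play_rows:
  deltas:
    - [[0,0,-0.01],[0,0,0],0.8]
    - [[0,0,-0.04],[0,0,0],0.8]
    - [[0,0,-0.07],[0,0,0],0.8]
    - [[0,0,-0.07],[0,0,0],0.8]
    - [[0,0,-0.07],[0,0,0],0.8]

```text
time: 4.18
ee_pos: [0.4201, -0.2091, 0.0988]
tcp_rot: [0.001, -0.043, 0.999, -0.0]
ft_force: [-1.1, 0.2, -2.3]
opening: 0.0376
```

```bash
python3 -c "
from h import *
go(.618,-.231,.12,9.5)
s=viewer.get_image('side');t=viewer.get_image('top');cv2.imwrite('pics/a3s.png',s);cv2.imwrite('pics/a3t.png',t);cv2.imwrite('pics/a3.png',np.hstack([crop(s,240,260,80,80,5),crop(t,390,240,80,80,5)]))
"
```

```text
t 4.17 ee [ 0.4201 -0.2091  0.0988] F [-1.1  0.2 -2.3] open 0.0376 
 shift [-0.1953, -0.039, -0.0206] turn [-0.03, 0.17, -4.53] | 0.2
```

View pics/a3.png

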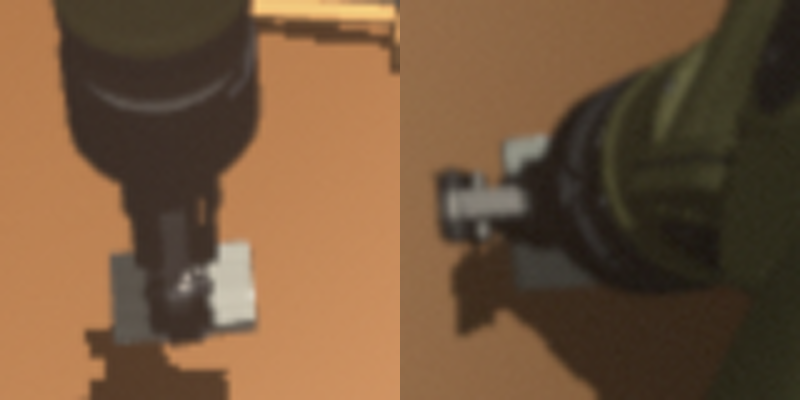

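The plate is lifted level in the fingers. Its side-view corners are about (262,311), (289.5,308), (291,325) and (263,328).

```bash
python3 -c "
from h import *
c=[(110,255),(248,242),(255,325),(115,338)]
P=[onz('side',(x+.5)/5-.5+240,(y+.5)/5-.5+260,.0795) for x,y in c];P=np.array(P);print(P.round(4),P.mean(0));e=P[1]-P[0];print(np.degrees(np.arctan2(e[1],e[0])),np.linalg.norm(e),np.linalg.norm(P[2]-P[1]))
# top: visible corner upper-left, lower-left edges
for x,y in ((503,141),(545,135),(520,287)): print(onz('top',(x-400+.5)/5-.5+390,(y+.5)/5-.5+240,.0795))
"
```

```text
[[ 0.3875 -0.1946  0.0795]
 [ 0.4462 -0.1891  0.0795]
 [ 0.4496 -0.2304  0.0795]
 [ 0.3913 -0.2356  0.0795]] [ 0.41867212 -0.21243776  0.0795    ]
5.346591801446869 0.058998146336584054 0.04144917242038868
[ 0.44688208 -0.18516481  0.0795    ]
[ 0.44958838 -0.2021256   0.0795    ]
[ 0.38890554 -0.19112663  0.0795    ]
```

```bash
python3 -c "
from h import *
go(.6194,-.2305,.10,9.5)"
```

```text
t 4.28 ee [ 0.4195 -0.2088  0.0982] F [ 1.4 -0.6 -2.5] open 0.0374 
 shift [-0.1972, -0.0389, -0.0016] turn [0.03, 0.08, -4.52] | 0.201
```

Request:
play_rows:
  deltas:
    - [[-0.05,-0.01,-0.01],[0,0,-1],0.8]
    - [[-0.1,-0.02,-0.01],[0,0,-2],0.8]
    - [[-0.15,-0.03,-0.005],[0,0,-3.5],0.8]
    - [[-0.185,-0.036,0],[0,0,-4.5],0.8]
    - [[-0.197,-0.0385,0],[0,0.17,-4.5],0.8]
    - [[-0.197,-0.0385,0],[0,0.17,-4.5],0.8]
    - [[-0.197,-0.0385,0],[0,0.17,-4.5],0.8]

```text
time: 5.15
ee_pos: [0.6176, -0.2297, 0.0972]
tcp_rot: [-0.002, -0.083, 0.997, 0.001]
ft_force: [-0.0, 0.2, -2.1]
opening: 0.0375
```

```bash
python3 -c "
from h import *
print(psi_now());go(.6194,-.2305,.0405,9.5)"
```

```text
(np.float64(9.466939906412033), array([-0.00446951,  0.00132937, -0.99998913]))
t 5.15 ee [ 0.6176 -0.2297  0.0972] F [-0.   0.2 -2.1] open 0.0375 
 shift [-0.0018, -0.0012, 0.0567] turn [0.12, -0.24, -0.03] | 0.057
```

Request:
play_rows:
  deltas:
    - [[-0.002,-0.0012,0.03],[0.1,-0.2,0],0.8]
    - [[-0.002,-0.0012,0.048],[0.1,-0.2,0],0.8]
    - [[-0.002,-0.0012,0.05],[0.1,-0.2,0],0.8]
    - [[-0.002,-0.0012,0.05],[0.1,-0.2,0],0.8]
    - [[-0.002,-0.0012,0.05],[0.1,-0.2,0],0.8]

```text
time: 5.78
ee_pos: [0.6202, -0.2308, 0.0485]
tcp_rot: [0.001, -0.082, 0.997, -0.0]
ft_force: [-0.8, -0.0, -1.6]
opening: 0.0373
```

```bash
python3 -c "
from h import *
print(psi_now());go(.6194,-.2305,.0405,9.5)
s=viewer.get_image('side');t=viewer.get_image('top');cv2.imwrite('pics/a4s.png',s);cv2.imwrite('pics/a4t.png',t);cv2.imwrite('pics/a4.png',np.hstack([crop(s,335,310,60,60,6),crop(t,390,160,60,60,6)]))
"
```

```text
(np.float64(9.459255628710741), array([ 1.18041647e-03, -5.27332367e-04, -9.99999164e-01]))
t 5.78 ee [ 0.6202 -0.2308  0.0485] F [-0.8 -0.  -1.6] open 0.0373 
 shift [0.0008, 0.0005, 0.008] turn [-0.04, 0.06, -0.04] | 0.008
```

View pics/a4.png

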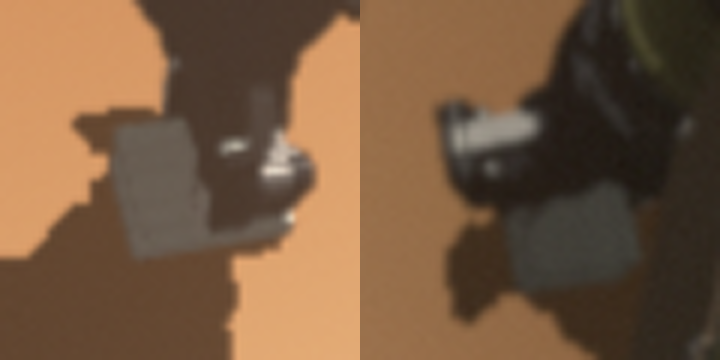

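The held plate (side about (362,340)) covers plate B in both views. I'll lower it the last 8 mm.

Request:
play_rows:
  deltas:
    - [[0.0008,0.0005,0.004],[0,0,0],0.8]
    - [[0.0008,0.0005,0.0075],[0,0,0],0.8]
    - [[0.0008,0.0005,0.009],[0,0,0],0.8]
    - [[0.0008,0.0005,0.009],[0,0,0],0.8]

```text
time: 6.38
ee_pos: [0.6191, -0.2303, 0.0394]
tcp_rot: [0.0, -0.083, 0.997, -0.0]
ft_force: [-1.3, 1.0, 0.7]
opening: 0.0373
```

```bash
python3 -c "
from h import *
print(psi_now());go(.6194,-.2305,.0385,9.5)"
```

```text
(np.float64(9.467911034187303), array([ 5.05477733e-04, -2.73716731e-04, -9.99999835e-01]))
t 6.38 ee [ 0.6191 -0.2303  0.0394] F [-1.3  1.   0.7] open 0.0373 
 shift [-0.0003, -0.0003, 0.0009] turn [-0.02, 0.03, -0.03] | 0.001
```

Request:
play_rows:
  deltas:
    - [[0,0,0.0003],[0,0,0],0.52]
    - [[0,0,0.0003],[0,0,0],0.45]
    - [[0,0,0],[0,0,0],0.35]
    - [[0,0,0],[0,0,0],0.3]
    - [[0,0,0],[0,0,0],0.3]
    - [[0,0,-0.05],[0,0,0],0.3]
    - [[0,0,-0.1],[0,0,0],0.3]
    - [[0,0,-0.1],[0,0,0],0.3]

```text
time: 7.38
ee_pos: [0.6224, -0.2315, 0.1447]
tcp_rot: [0.005, -0.083, 0.997, -0.002]
ft_force: [0.2, -0.2, -0.9]
opening: 0.0598
```

```bash
python3 -c "
from h import *
go(.4715,.0185,.15,-2.8)"
```

```text
t 7.38 ee [ 0.6224 -0.2315  0.1447] F [ 0.2 -0.2 -0.9] open 0.0598 
 shift [0.1077, 0.2714, -0.0077] turn [-0.25, 0.56, 12.27] | 0.292
```

Next I'll move to above the tongs, which also clears the view of the pile.

Request:
play_rows:
  deltas:
    - [[0.03,0.06,-0.008],[0,0,4],0]
    - [[0.05,0.12,-0.008],[0,0,8],0]
    - [[0.08,0.18,-0.008],[-0.2,0.5,12.3],0]
    - [[0.1,0.24,-0.008],[-0.2,0.5,12.3],0]
    - [[0.108,0.271,-0.008],[-0.2,0.5,12.3],0]
    - [[0.108,0.271,-0.008],[-0.2,0.5,12.3],0]
    - [[0.108,0.271,-0.008],[-0.2,0.5,12.3],0]

```text
time: 8.25
ee_pos: [0.4715, 0.0178, 0.15]
tcp_rot: [0.001, 0.025, 1.0, -0.001]
ft_force: [-0.4, 0.9, -0.1]
opening: 0.0855
```

```bash
python3 -c "
from h import *
go(.4715,.0185,.06,-2.8)
s=viewer.get_image('side');t=viewer.get_image('top');cv2.imwrite('pics/b1.png',np.hstack([crop(s,335,315,60,50,6),crop(t,390,165,60,50,6)]))
for th in (110,130):print(plate(s,'side',(345,318,45,40),.02,th))
for th in (85,100):print(plate(t,'top',(405,172,36,45),.02,th))
cv2.imwrite('pics/b2.png',np.hstack([crop(s,250,180,120,100,3),crop(t,270,180,120,120,3)[:300]]))
"
```

```text
t 8.25 ee [0.4715 0.0178 0.15  ] F [-0.4  0.9 -0.1] open 0.0855 
 shift [0.0001, 0.0008, 0.09] turn [-0.07, 0.07, -0.02] | 0.09
(array([368.02730769, 338.97115385]), array([ 616.5, -233.2]), array([ 616.4, -233.2]), array([41.3, 61.4]), np.float32(9.4))
(array([368.15595975, 338.80301858]), array([ 616.8, -232.7]), array([ 616.7, -232.7]), array([40.4, 60.6]), np.float32(9.4))
(array([423.31758721, 192.99927326]), array([ 617.6, -228.8]), array([ 617.6, -228.6]), array([42.2, 61.5]), np.float32(9.6))
(array([423.52720588, 192.75441176]), array([ 618.1, -229. ]), array([ 618.1, -229. ]), array([41.5, 60.5]), np.float32(9.3))
```

View pics/b1.png

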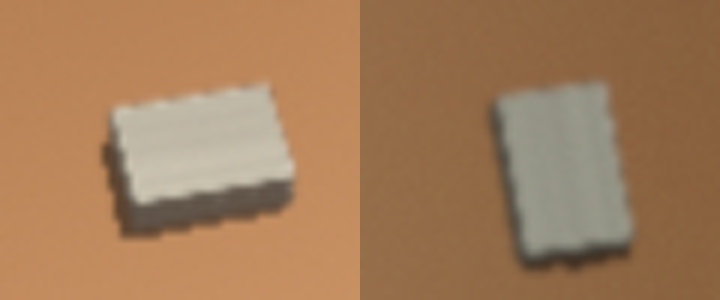

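View pics/b2.png

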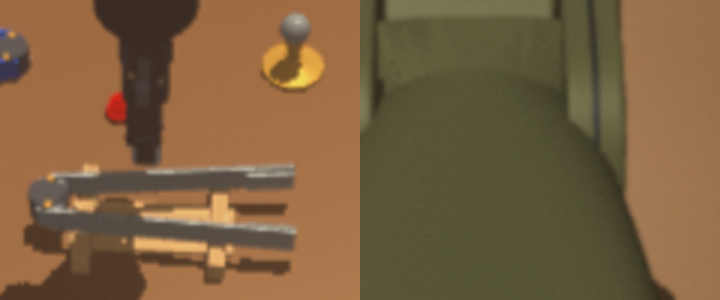

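Pile: the top face is centred within about 1.3 mm of B's measured centre, with yaw 9.4° against 9.4°, and it looks flush in both views. The open fingers straddle the tongs, so down to the grip.

Request:
play_rows:
  deltas:
    - [[0,0.0007,0.05],[0,0,0],0]
    - [[0,0.0007,0.09],[0,0,0],0]
    - [[0,0.0007,0.105],[0,0,0],0]
    - [[0,0.0007,0.112],[0,0,0],0]
    - [[0,0.0007,0.112],[0,0,0],0]
    - [[0,0.0007,0.112],[0,0,0],0.2]
    - [[0,0.0007,0.112],[0,0,0],0.3]
    - [[0,0.0007,0.112],[0,0,0],0.3]

```text
time: 9.35
ee_pos: [0.4725, 0.0178, 0.0386]
tcp_rot: [0.001, 0.025, 1.0, -0.001]
ft_force: [-0.2, 0.3, -0.3]
opening: 0.0599
```

```bash
python3 -c "
from h import *
print(psi_now());go(.4715,.0185,.038,-2.8)
s=viewer.get_image('side');cv2.imwrite('pics/b3.png',crop(s,250,200,110,80,6))
"
```

```text
(np.float64(-2.91008105458242), array([ 0.0025603 , -0.00113593, -0.99999608]))
t 9.35 ee [0.4725 0.0178 0.0386] F [-0.2  0.3 -0.3] open 0.0599 
 shift [0.0011, 0.0006, 0.0006] turn [-0.06, 0.15, -0.11] | 0.001
```

View pics/b3.png

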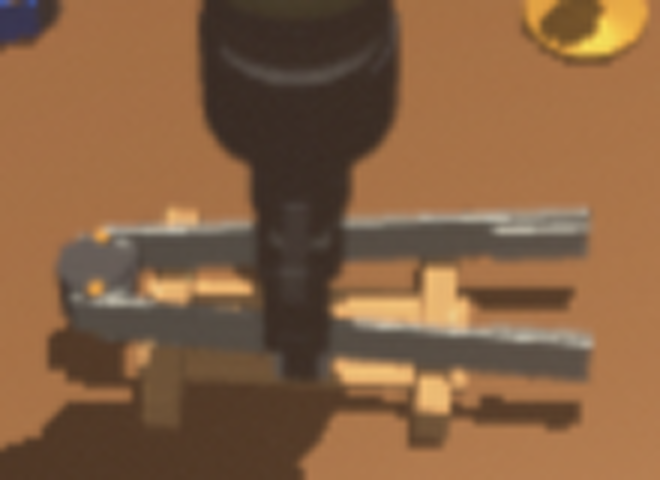

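The fingers straddle both arms, midway between the bars (side (299,250)). Now a light squeeze.

Request:
play_rows:
  deltas:
    - [[0,0,0],[0,0,0],0.34]
    - [[0,0,0],[0,0,0],0.38]
    - [[0,0,0],[0,0,0],0.41]
    - [[0,0,0],[0,0,0],0.42]
    - [[0,0,0],[0,0,0],0.42]
    - [[0,0,0],[0,0,0],0.42]

```text
time: 10.15
ee_pos: [0.4731, 0.018, 0.0396]
tcp_rot: [0.002, 0.025, 1.0, -0.0]
ft_force: [-1.6, -0.3, 8.8]
opening: 0.0497
```

Request:
play_rows:
  deltas:
    - [[0,0,-0.01],[0,0,0],0.42]
    - [[0,0,-0.03],[0,0,0],0.42]
    - [[0,0,-0.06],[0,0,0],0.42]
    - [[0,0,-0.085],[0,0,0],0.42]
    - [[0,0,-0.085],[0,0,0],0.42]
    - [[0,0,-0.085],[0,0,0],0.42]

```text
time: 10.9
ee_pos: [0.4722, 0.018, 0.124]
tcp_rot: [0.002, 0.025, 1.0, -0.0]
ft_force: [0.6, -0.5, -0.8]
opening: 0.0495
```

```bash
python3 -c "
from h import *
print(psi_now());go(.503,.203,.12,-2.8)
s=viewer.get_image('side');t=viewer.get_image('top');cv2.imwrite('pics/b4s.png',s);cv2.imwrite('pics/b4t.png',t);cv2.imwrite('pics/b4.png',np.vstack([crop(s,240,190,130,70,6)]));cv2.imwrite('pics/b4u.png',crop(t,270,180,80,90,6))
"
```

```text
(np.float64(-2.895010680105686), array([ 0.00311354, -0.00102646, -0.99999463]))
t 10.9 ee [0.4722 0.018  0.124 ] F [ 0.6 -0.5 -0.8] open 0.0495 
 shift [-0.0214, 0.1863, 0.0039] turn [-0.05, 0.18, -0.09] | 0.188
```

View pics/b4.png

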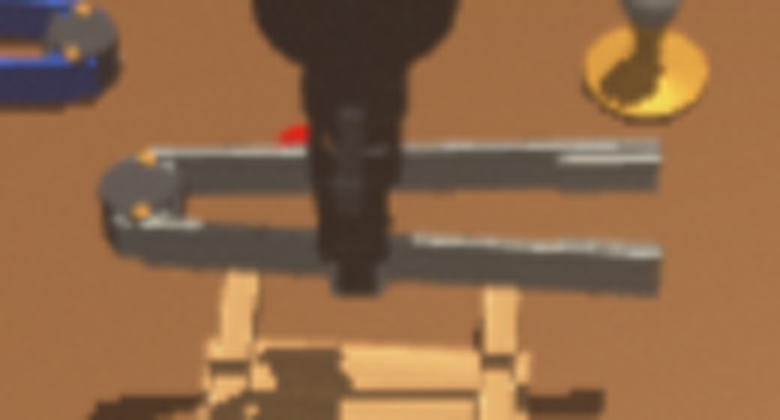

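View pics/b4u.png

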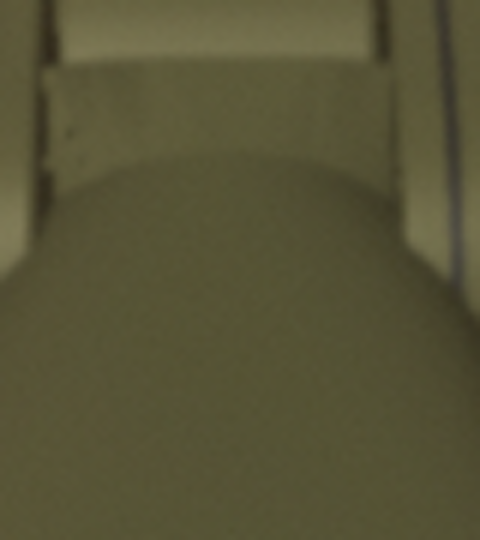

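The tongs hang level in the fingers with the jaws still open (tips at side (349,214) and (349,232)); the arm blocks the top view. Now to above the ball.

Request:
play_rows:
  deltas:
    - [[-0.01,0.045,0],[0,0.1,0],0.42]
    - [[-0.02,0.09,0],[0,0.1,0],0.42]
    - [[-0.022,0.135,0],[0,0.1,0],0.42]
    - [[-0.023,0.17,0],[0,0.1,0],0.42]
    - [[-0.0235,0.191,0],[0,0.1,0],0.42]
    - [[-0.0235,0.191,0],[0,0.1,0],0.42]
    - [[-0.0235,0.191,0],[0,0.1,0],0.42]

```text
time: 11.88
ee_pos: [0.5042, 0.2065, 0.1228]
tcp_rot: [-0.001, 0.026, 1.0, -0.001]
ft_force: [-0.3, -0.6, -1.3]
opening: 0.0498
```

```bash
python3 -c "
from h import *
print(psi_now());go(.505,.2078,.1,-2.9)
s=viewer.get_image('side');t=viewer.get_image('top');cv2.imwrite('pics/d1s.png',s);cv2.imwrite('pics/d1t.png',t);cv2.imwrite('pics/d1.png',crop(s,250,130,120,90,6));cv2.imwrite('pics/d1u.png',crop(t,180,160,100,100,6))
"
```

```text
(np.float64(-2.9300357605043055), array([-0.00142288, -0.00230868, -0.99999632]))
t 11.88 ee [0.5042 0.2065 0.1228] F [-0.3 -0.6 -1.3] open 0.0498 
 shift [-0.0007, 0.0014, 0.0228] turn [-0.14, -0.07, -0.03] | 0.023
```

View pics/d1.png

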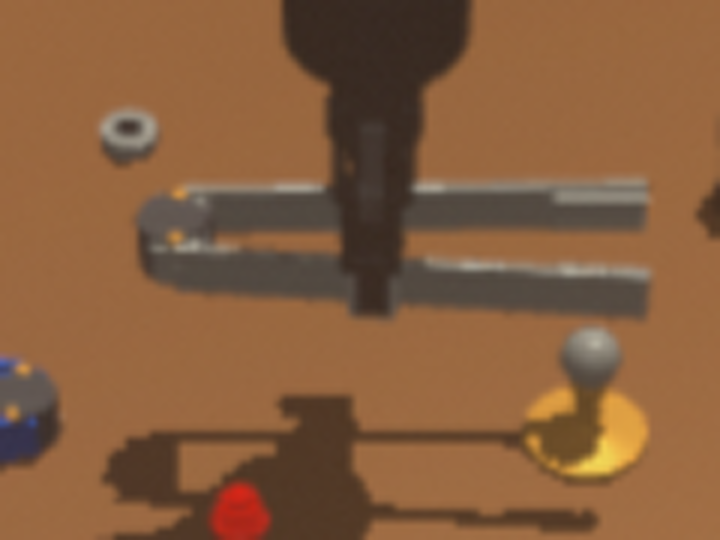

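View pics/d1u.png

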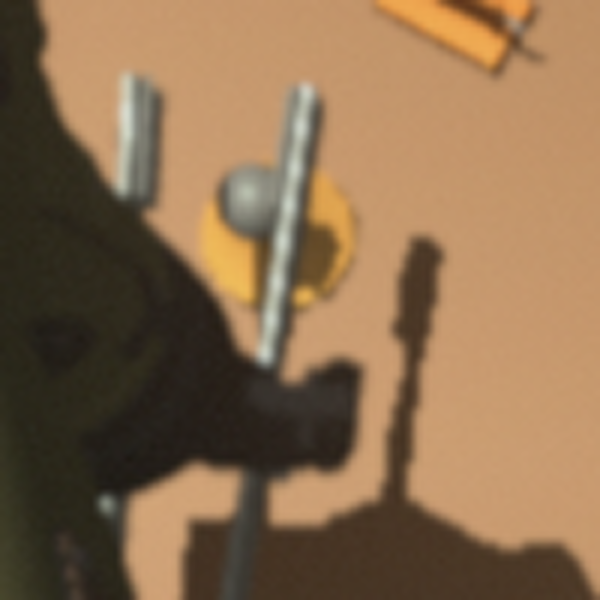

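Both jaw tips are visible in both views: left at side (358,160) / top (202,172), right at side (358,175) / top (231,174). The ball is at side (348,188) / top (221,193).

```bash
python3 -c "
from h import *
fs=lambda x,y:((x+.5)/6-.5+250,(y+.5)/6-.5+130)
ft=lambda x,y:((x+.5)/6-.5+180,(y+.5)/6-.5+160)
L=tri(fs(646,182),ft(129,74));Rr=tri(fs(648,270),ft(307,87));print(L,Rr);m=(L[0]+Rr[0])/2
print('tip mid',m,'sep',np.linalg.norm(L[0]-Rr[0]))
print('ball',tri(fs(590,353),ft(250,200)))
rl=tri(fs(179,194),ft(109,503));print('rivetL',rl)
j=m-np.array([20,-1.0,0])/1000; print('jaw top mid',j, 'jaw z',j[2]-.012, 'minus ee',j-sensors.state()['ee_pos'])
"
```

```text
(array([0.6197038 , 0.22918166, 0.12738859]), np.float64(0.0030619416904263054)) (array([0.61619241, 0.17149846, 0.12982401]), np.float64(0.002632892749222442))
tip mid [0.61794811 0.20034006 0.1286063 ] sep 0.05784127427687061
ball (array([0.59823966, 0.20354102, 0.05072326]), np.float64(0.0035587319428499044))
rivetL (array([0.44842585, 0.21456593, 0.14745297]), np.float64(0.06084904035597319))
jaw top mid [0.59794811 0.20134006 0.1286063 ] jaw z 0.11660629751917208 minus ee [ 0.09346738 -0.0049982   0.00548588]
```

Request:
play_rows:
  deltas:
    - [[-0.0005,0.0018,0.01],[-0.1,0,0],0.42]
    - [[-0.0005,0.0018,0.03],[-0.1,0,0],0.42]
    - [[-0.0005,0.0018,0.045],[-0.1,0,0],0.42]
    - [[-0.0005,0.0018,0.05],[-0.1,0,0],0.42]
    - [[-0.0005,0.0018,0.05],[-0.1,0,0],0.42]

```text
time: 12.6
ee_pos: [0.5048, 0.2078, 0.0727]
tcp_rot: [-0.001, 0.026, 1.0, -0.0]
ft_force: [0.1, 0.8, -0.8]
opening: 0.0495
```

```bash
python3 -c "
from h import *
print(psi_now());go(.5048,.2082,.0585,-2.9)
s=viewer.get_image('side');t=viewer.get_image('top');cv2.imwrite('pics/d2s.png',s);cv2.imwrite('pics/d2t.png',t);cv2.imwrite('pics/d2.png',np.hstack([crop(s,320,150,50,70,8),crop(t,195,165,50,70,8)]))
"
```

```text
(np.float64(-2.9869138015506436), array([-1.56398482e-03, -3.26709802e-04, -9.99998724e-01]))
t 12.6 ee [0.5048 0.2078 0.0727] F [ 0.1  0.8 -0.8] open 0.0495 
 shift [0.0, 0.0004, 0.0142] turn [-0.02, -0.09, -0.09] | 0.014
```

View pics/d2.png

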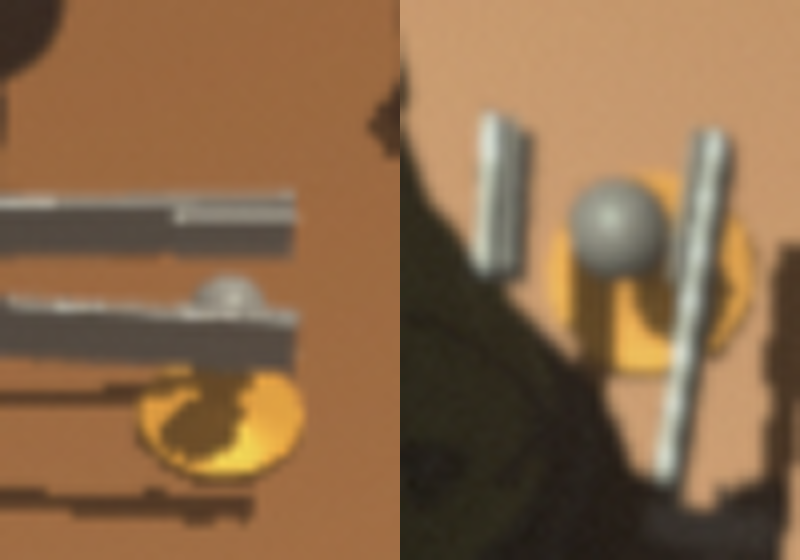

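Ball centred between the jaws in the side view; top view shows ball at (272,192) between arms at (255..260) and (281..284). Checking the lateral centring with height taken into account.

```bash
python3 -c "
from h import *
fs=lambda x,y:((x+.5)/8-.5+320,(y+.5)/8-.5+150)
ft=lambda x,y:((x-400+.5)/8-.5+195,(y+.5)/8-.5+165)
z=.078
for a in ((492,115),(713,130),(478,225),(700,225)): print(a,onz('top',*ft(*a),z))
print('ball',onz('top',*ft(617,230),.0505))
for a in ((293,196),(297,318)): print('side tips',onz('side',*fs(*a),z))
print('ball side',onz('side',348.1,188.7,.0505))
print('tri tips',tri(fs(293,196),ft(492,115)),tri(fs(297,318),ft(713,130)))
"
```

```text
(492, 115) [0.62166141 0.23073829 0.078     ]
(713, 130) [0.61900201 0.17453069 0.078     ]
(478, 225) [0.59275002 0.23270169 0.078     ]
(700, 225) [0.59399434 0.17669325 0.078     ]
ball [0.59927594 0.20303534 0.0505    ]
side tips [0.61851816 0.22848393 0.078     ]
side tips [0.61591584 0.17128746 0.078     ]
ball side [0.5969509  0.20188936 0.0505    ]
tri tips (array([0.62030571, 0.23061752, 0.07679146]), np.float64(0.0033248433021481603)) (array([0.61792503, 0.1745686 , 0.07557599]), np.float64(0.0034514449887356686))
```

Request:
play_rows:
  deltas:
    - [[0,0.0002,0.005],[0,0,0],0.42]
    - [[0,0.0002,0.01],[0,0,0],0.42]
    - [[0,0.0002,0.0135],[0,0,0],0.42]
    - [[0,0.0002,0.0145],[0,0,0],0.42]
    - [[0,0.0002,0.0145],[0,0,0],0.42]

```text
time: 13.32
ee_pos: [0.5054, 0.2083, 0.0589]
tcp_rot: [-0.0, 0.026, 1.0, 0.0]
ft_force: [0.0, 0.3, -0.6]
opening: 0.0497
```

```bash
python3 -c "
from h import *
print(psi_now());go(.5048,.2082,.0585,-2.9)
s=viewer.get_image('side');t=viewer.get_image('top');cv2.imwrite('pics/d3.png',np.hstack([crop(s,320,150,50,70,8),crop(t,195,165,50,70,8)]))
"
```

```text
(np.float64(-2.9774485196834637), array([-2.32481661e-04,  2.24770616e-04, -9.99999948e-01]))
t 13.32 ee [0.5054 0.2083 0.0589] F [ 0.   0.3 -0.6] open 0.0497 
 shift [0.0006, -0.0002, 0.0004] turn [0.01, -0.01, -0.08] | 0.001
```

View pics/d3.png

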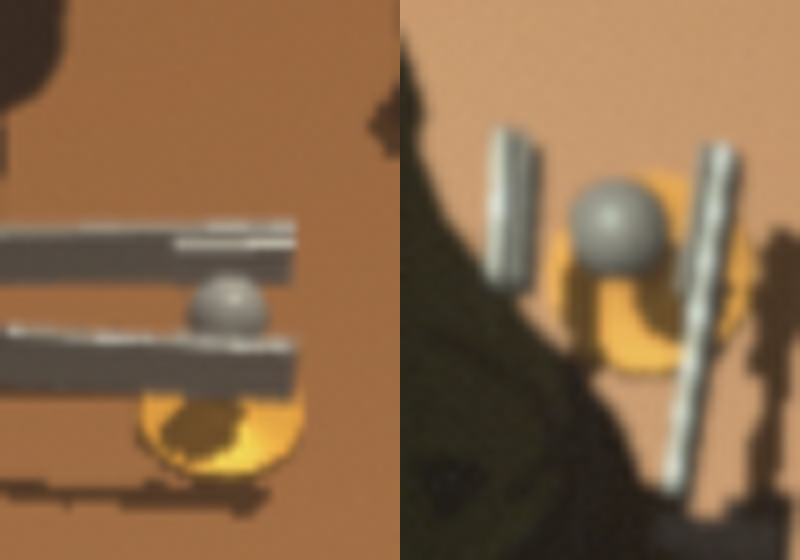

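The ball sits between the jaws at mid-height in both views, so I'll close.

Request:
play_rows:
  deltas:
    - [[0,0,0],[0,0,0],0.45]
    - [[0,0,0],[0,0,0],0.48]
    - [[0,0,0],[0,0,0],0.51]
    - [[0,0,0],[0,0,0],0.54]
    - [[0,0,0],[0,0,0],0.58]
    - [[0,0,0],[0,0,0],0.65]
    - [[0,0,0],[0,0,0],0.65]

```text
time: 14.3
ee_pos: [0.5057, 0.2083, 0.0592]
tcp_rot: [0.0, 0.026, 1.0, 0.0]
ft_force: [0.0, -1.4, 0.8]
opening: 0.0382
```

```bash
python3 -c "
from h import *
print(psi_now());go(.5048,.2082,.11,-2.9)
s=viewer.get_image('side');t=viewer.get_image('top');cv2.imwrite('pics/d4.png',np.hstack([crop(s,320,150,50,70,8),crop(t,195,165,50,70,8)]))
"
```

```text
(np.float64(-2.986918824583045), array([ 5.44811084e-04,  2.80632890e-04, -9.99999812e-01]))
t 14.3 ee [0.5057 0.2083 0.0592] F [ 0.  -1.4  0.8] open 0.0382 
 shift [0.0009, -0.0002, -0.0508] turn [0.02, 0.03, -0.09] | 0.051
```

View pics/d4.png

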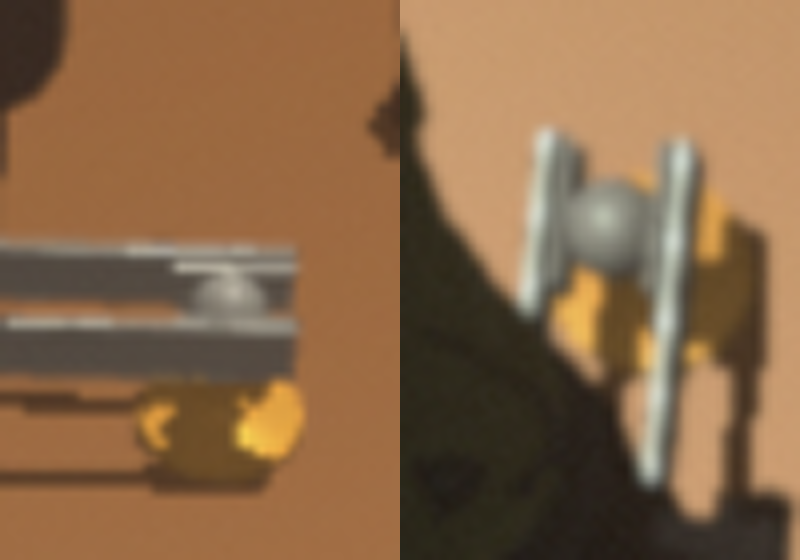

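The jaws are closed on the ball with the arms parallel (opening stopped at 38.2 mm). Lifting.

Request:
play_rows:
  deltas:
    - [[0,0,0],[0,0,0],0.8]
    - [[0,0,0],[0,0,0],0.8]
    - [[0,0,-0.01],[0,0,0],0.8]
    - [[0,0,-0.03],[0,0,0],0.8]
    - [[0,0,-0.05],[0,0,0],0.8]
    - [[0,0,-0.065],[0,0,0],0.8]
    - [[0,0,-0.065],[0,0,0],0.8]
    - [[0,0,-0.065],[0,0,0],0.8]

```text
time: 15.4
ee_pos: [0.5052, 0.2082, 0.1237]
tcp_rot: [-0.0, 0.026, 1.0, 0.0]
ft_force: [0.3, -0.3, -1.8]
opening: 0.0387
```

```bash
python3 -c "
from h import *
print(psi_now());go(.5048,.2082,.11,-2.9)
s=viewer.get_image('side');t=viewer.get_image('top');cv2.imwrite('pics/d5.png',np.hstack([crop(s,310,140,60,70,8),crop(t,190,155,50,70,8)])[:, :800])
"
```

```text
(np.float64(-2.984885477035734), array([-4.30138247e-04,  2.60674338e-05, -9.99999907e-01]))
t 15.4 ee [0.5052 0.2082 0.1237] F [ 0.3 -0.3 -1.8] open 0.0387 
 shift [0.0004, 0.0, 0.0137] turn [0.0, -0.02, -0.08] | 0.014
```

View pics/d5.png

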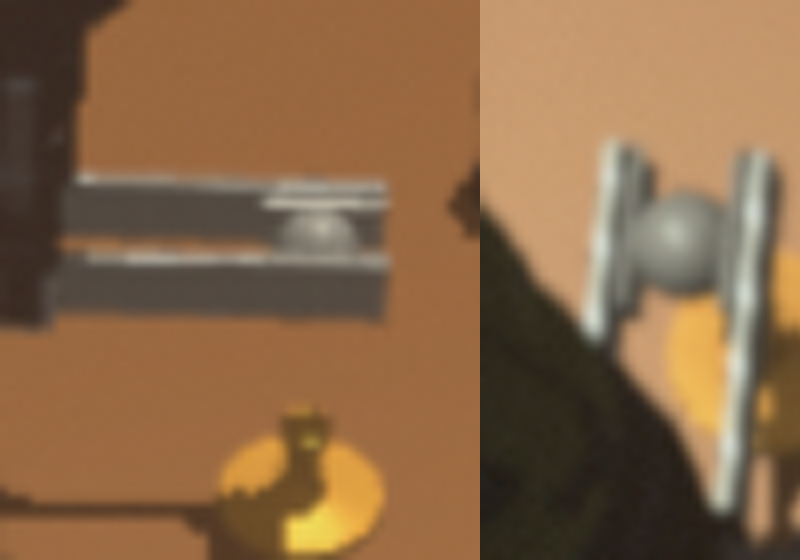

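The ball is off the cup, held by the jaws alone (side (350,169), top (214,184)). I'll carry it over to the pile.

```bash
python3 -c "
from h import *
go(.524,-.2255,.122,-2.9)"
```

```text
t 15.5 ee [0.5049 0.208  0.1233] F [ 0.1  0.4 -1.2] open 0.0387 
 shift [-0.0416, -0.432, 0.0014] turn [-0.03, -0.07, -0.09] | 0.434
```

Request:
play_rows:
  deltas:
    - [[0.02,-0.03,0],[0,0,0],0.8]
    - [[0.015,-0.07,0],[0,0,0],0.8]
    - [[0.01,-0.12,0],[0,0,0],0.8]
    - [[0.01,-0.17,0],[0,0,0],0.8]
    - [[0.005,-0.22,0],[0,0,0],0.8]
    - [[0.005,-0.27,0],[0,0,0],0.8]
    - [[0.004,-0.32,0],[0,0,0],0.8]
    - [[0.003,-0.36,0],[0,0,0],0.8]

```text
time: 16.5
ee_pos: [0.4825, -0.1531, 0.1228]
tcp_rot: [-0.001, 0.027, 1.0, -0.0]
ft_force: [0.1, 0.2, -1.7]
opening: 0.0386
```

```bash
python3 -c "
from h import *
go(.524,-.2255,.118,-2.9)"
```

```text
t 16.5 ee [ 0.4825 -0.1531  0.1228] F [ 0.1  0.2 -1.7] open 0.0386 
 shift [-0.0453, -0.0701, 0.0047] turn [-0.02, -0.13, -0.14] | 0.084
```

Request:
play_rows:
  deltas:
    - [[-0.015,-0.03,0],[0,0,0],0.8]
    - [[-0.03,-0.05,0.003],[0,0,0],0.8]
    - [[-0.042,-0.066,0.006],[0,0,0],0.8]
    - [[-0.0453,-0.0701,0.008],[0,0,0],0.8]
    - [[-0.0453,-0.0701,0.008],[0,0,0],0.8]
    - [[-0.0453,-0.0701,0.008],[0,0,0],0.8]

```text
time: 17.25
ee_pos: [0.5232, -0.2246, 0.1145]
tcp_rot: [-0.002, 0.026, 1.0, 0.0]
ft_force: [0.6, 0.3, -2.4]
opening: 0.0384
```

```bash
python3 -c "
from h import *
go(.524,-.2255,.108,-2.9)
s=viewer.get_image('side');t=viewer.get_image('top');cv2.imwrite('pics/e1s.png',s);cv2.imwrite('pics/e1t.png',t);cv2.imwrite('pics/e1.png',np.hstack([crop(s,330,270,60,90,6),crop(t,390,150,60,90,6)]))
"
```

```text
t 17.25 ee [ 0.5232 -0.2246  0.1145] F [ 0.6  0.3 -2.4] open 0.0384 
 shift [-0.0008, -0.0008, 0.0065] turn [0.03, -0.2, -0.11] | 0.007
```

View pics/e1.png

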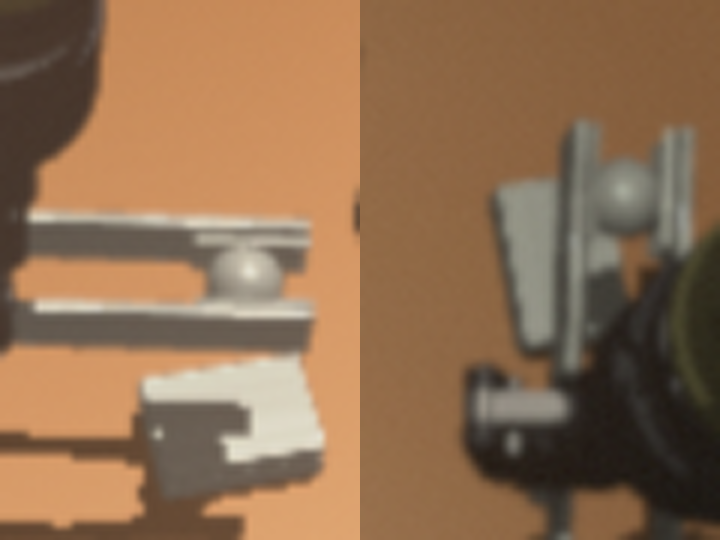

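The ball is in the jaws above the pile, at side (371,316) and top (434,182). Measuring its position against the pile.

```bash
python3 -c "
from h import *
b=tri(((247+.5)/6-.5+330,(278+.5)/6-.5+270),((266+.5)/6-.5+390,(196+.5)/6-.5+150));print(b)
s=cv2.imread('pics/e1s.png')
# plate top-face corners seen: side (145,382),(298,355),(322,432) 
P=np.array([onz('side',(x+.5)/6-.5+330,(y+.5)/6-.5+270,.02) for x,y in ((145,382),(298,355),(322,432))]);print(P.round(4),(P[0]+P[2])/2, np.linalg.norm(P[1]-P[0]),np.linalg.norm(P[2]-P[1]))
Q=np.array([onz('top',(x+.5)/6-.5+390,(y+.5)/6-.5+150,.02) for x,y in ((135,190),(165,350))]);print(Q.round(4),Q.mean(0)+.02*np.array([.16,-.987,0]))
"
```

```text
(array([ 0.61623428, -0.22964826,  0.10732048]), np.float64(0.0012098805710593716))
[[ 0.5863 -0.2186  0.02  ]
 [ 0.6435 -0.2083  0.02  ]
 [ 0.6491 -0.2406  0.02  ]] [ 0.61771409 -0.22956194  0.02      ] 0.05809619667665362 0.0327838208309249
[[ 0.6435 -0.2044  0.02  ]
 [ 0.5838 -0.2144  0.02  ]] [ 0.61685689 -0.22914515  0.02      ]
```

The ball is within about 2 mm of the pile's middle at z≈0.107. I'll trim it down and let it settle.

Request:
play_rows:
  deltas:
    - [[-0.0008,-0.0006,0.003],[0,0,0],0.8]
    - [[-0.0008,-0.0006,0.006],[0,0,0],0.8]
    - [[-0.0008,-0.0006,0.0065],[0,0,0],0.8]
    - [[-0.0008,-0.0006,0.0065],[0,0,0],0.8]
    - [[-0.0008,-0.0006,0.0065],[0,0,0],0.8]
    - [[-0.0008,-0.0006,0.0065],[0,0,0],0.8]
    - [[-0.0008,-0.0006,0.0065],[0,0,0],0.8]
    - [[-0.0008,-0.0006,0.0065],[0,0,0],0.8]

```text
time: 18.35
ee_pos: [0.5243, -0.2254, 0.1083]
tcp_rot: [-0.001, 0.026, 1.0, 0.0]
ft_force: [0.8, -0.2, -1.9]
opening: 0.0389
```

```bash
python3 -c "
from h import *
go(.524,-.2255,.108,-2.9)
s=viewer.get_image('side');t=viewer.get_image('top');go(.524,-.2255,.108,-2.9);print(sensors.state()['qvel']);cv2.imwrite('pics/f1s.png',s);cv2.imwrite('pics/f1.png',np.hstack([crop(s,330,270,60,90,6),crop(t,390,150,60,90,6)]))
"
```

```text
t 18.35 ee [ 0.5243 -0.2254  0.1083] F [ 0.8 -0.2 -1.9] open 0.0389 
 shift [0.0003, -0.0001, 0.0003] turn [0.0, -0.15, -0.1] | 0.0
t 18.45 ee [ 0.5243 -0.2254  0.1084] F [ 0.3 -0.4 -1.8] open 0.0387 
 shift [0.0003, -0.0001, 0.0004] turn [-0.0, -0.15, -0.1] | 0.0
[ 6.87767454e-04  8.52417374e-06 -1.21562164e-03  5.26948424e-04
 -4.05140281e-04 -5.72586126e-04]
```

View pics/f1.png

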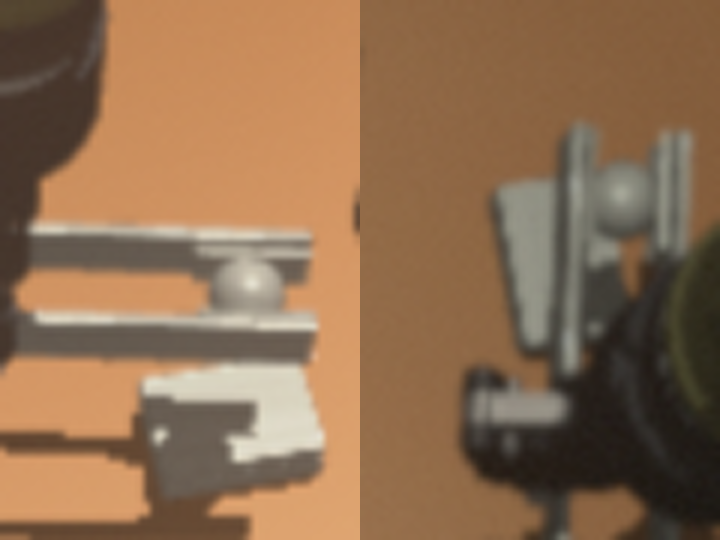

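View pics/f1s.png

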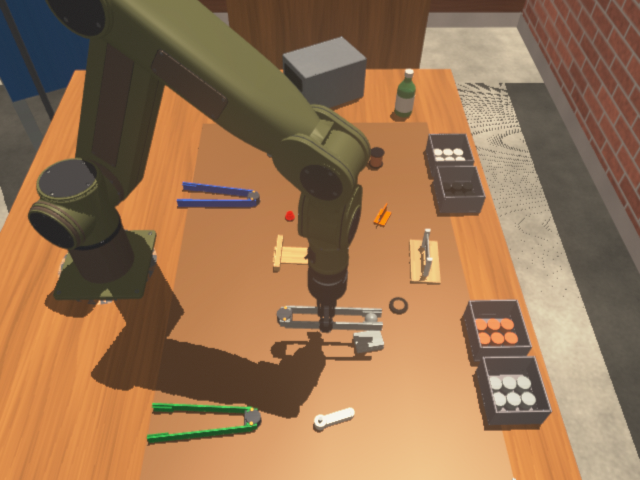

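The arm is still, the ball is held in the jaws above the pile (side (371,317), top (434,183)), and no bystander that can be seen has moved. Handing in.

```bash
python3 -c "
from bench import hand_in
print(hand_in())"
```

```text
the job is handed in; nothing more can be done
None
```

I stacked plate A on plate B, took the steel tongs from their rest and closed them on the ball. I handed the job in at about 18.5 s with the ball held over the pile; no verdict was reported.

**Pile:** Before I picked up the tongs, the top plate's centre was within about 1.3 mm of plate B's measured centre. Its yaw was 9.4°, against about 9.4° for plate B. It looked flat and flush in both views, and the fingers had let go.

**Ball:** The last two-view measurement put it at (0.616, -0.230) m and z ≈ 0.107 m, within about 2 mm sideways of the pile's middle. I then lowered it about 6 mm, to roughly 0.101 m by the arm's own readings. I did not triangulate it again after that.

**Grip:** The finger opening held steady at 38–39 mm and the arm was still at hand-in. In the pictures only the jaws touch the ball.

**What disagreed:** The two cameras differed by 2–4 mm in absolute position, so I used averages, relative offsets and the gripper's own centring. The gripper's opening reading was about 1–3 mm below the known plate and tongs widths.

**Not checked:** The arm hid part of the table in the last side picture, including the copper coil and the nut, so I could not confirm every bystander there. The visible ones had not moved.

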